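Put the chairmaker's tools away in their fitted rests

TASK

Put each of the four hand tools - mallet, block plane, spokeshave and try square - into the wooden rest whose outline matches it, lying flat and fully down on the floor of its recess, turned as the outline shows. Set the tools down gently rather than dropping them, and leave the red-lidded wax tin and the amber jar where they stand.

Things in the scene. Friction and masses are not known exactly. Their poses are not given: they have to be found in the camera images.
- mallet: Small wooden mallet lying on its side: dark block head 42 (x) x 60 (y) x 44 mm high, and a pale round handle 22 mm thick, at 22 mm height, leaving the head towards its own +x. Origin: on the underside, middle of the 130 x 60 mm footprint: head from x = -65 to -23 mm (centre -44), handle from -23 to +65. 0.16 kg, mostly in the head; grip the head across y.
- plane: Small grey metal block plane lying on its sole: sole 110 (x) x 42 (y) x 10 mm, on it a grey body 70 x 42 mm (x from -43 to +27) up to 32 mm high, a brass cap on top (to about 46 mm) and a round brass knob 22 mm across, 32 mm high, at x = +41 mm. 0.4 kg. Origin: middle of the underside. Grip the body across y at x = -8 mm.
- spokeshave: Small spokeshave: blue metal body 56 (x) x 30 (y) x 26 mm high, with a steel plate on top (to 29 mm), and a round wooden handle 18 mm thick on either side along x, underside 5 mm up; 140 mm long over all. 0.2 kg. Origin: middle of the underside. Grip the blue body across y.
- square: Small L-shaped try square lying flat, 0.12 kg: dark wooden stock with brass face, 90 (x) x 20 (y) x 24 mm high, and a steel blade 28 x 75 x 4 mm, level with the underside, leaving it towards +y. Origin: on the underside, middle of the 90 x 95 mm footprint: stock centred at (0, -37.5) mm; blade x 17 to 45, y -27.5 to 47.5; mass centre (9, -25). Grip the stock across y at x = 8.
- mallet_rest: Wooden tool rest fixed to the bench, 164 (x) x 94 (y) mm, with a dark green recess shaped like the mallet, T-shaped (head at -x, handle towards +x), 10 mm of play all round, cream outline on its floor. Floor 12 mm above the bench, rim 8 mm above the floor. Origin: underside, under the outline's middle; tool home: origin 12 mm above this one, x axes parallel and point the same way.
- plane_rest: Wooden tool rest fixed to the bench, 144 (x) x 76 (y) mm, with a dark green recess shaped like the plane, a plain rectangle, 10 mm of play all round, cream outline on its floor. Floor 12 mm above the bench, rim 8 mm above the floor. Origin: underside, under the outline's middle; tool home: origin 12 mm above this one, x axes parallel (or half a turn round: it fits both ways).
- spokeshave_rest: Wooden tool rest fixed to the bench, 174 (x) x 64 (y) mm, with a dark green recess shaped like the spokeshave, a long bar with a wider middle, 10 mm of play all round, cream outline on its floor. Floor 12 mm above the bench, rim 8 mm above the floor. Origin: underside, under the outline's middle; tool home: origin 12 mm above this one, x axes parallel (or half a turn round: it fits both ways).
- square_rest: Wooden tool rest fixed to the bench, 124 (x) x 129 (y) mm, with a dark green recess shaped like the try square, L-shaped (stock on the -y side, blade at +x), 10 mm of play all round, cream outline on its floor. Floor 12 mm above the bench, rim 8 mm above the floor. Origin: underside, under the outline's middle; tool home: origin 12 mm above this one, x axes parallel and point the same way.
- wax_tin: Round brass wax tin with a red lid, 72 mm across, 42 mm high, loose; bystander, to be left alone. Origin: middle of the underside.
- jar: Amber glass jar with a white cap, 60 mm across, 70 mm high, loose; bystander, to be left alone. Origin: middle of the underside.
Things that resemble listed ones, but are neither listed nor needed, are in the scene too. Leave any turquoise look-alike of the plane alone. What is shaped like the mallet but blue is not meant.

How it is judged:
At the end, for the whole second after the job is handed in: Each of the four tools lies in its own rest: origin within 16 mm of the rest's origin seen from above, its underside 9 to 15.5 mm above the rest's underside (so on the recess floor, not on the rim), level within 0.08 rad, its x axis parallel to the rest's within 0.28 rad, released and at rest (horizontal distance between mallet and mallet_rest below 0.016 m and z of mallet in the frame of mallet_rest between 0.009 and 0.0155 m and angle between the x axis of mallet and the x axis of mallet_rest, either way round below 0.28 rad and angle between each of mallet, plane, spokeshave, square's own z axis and vertical below 0.08 rad and linear speed of each of mallet, plane, spokeshave, square below 0.02 m/s and angular speed of each of mallet, plane, spokeshave, square below 0.2 rad/s and horizontal distance between plane and plane_rest below 0.016 m and z of plane in the frame of plane_rest between 0.009 and 0.0155 m and angle between the x axis of plane and the x axis of plane_rest, either way round below 0.28 rad and horizontal distance between spokeshave and spokeshave_rest below 0.016 m and z of spokeshave in the frame of spokeshave_rest between 0.009 and 0.0155 m and angle between the x axis of spokeshave and the x axis of spokeshave_rest, either way round below 0.28 rad and horizontal distance between square and square_rest below 0.016 m and z of square in the frame of square_rest between 0.009 and 0.0155 m and angle between the x axis of square and the x axis of square_rest, either way round below 0.28 rad); the robot touches nothing.
It fails at once if the wax tin was shifted by more than 20 mm (distance of wax_tin from where it was at the start of the episode above 0.02 m).
It fails at once if the jar was shifted by more than 20 mm (distance of jar from where it was at the start of the episode above 0.02 m).
It fails at once if a tool was dropped or driven hard on to its rest (over 80 N) (contact force between mallet and mallet_rest above 80 N or contact force between plane and plane_rest above 80 N or contact force between spokeshave and spokeshave_rest above 80 N or contact force between square and square_rest above 80 N).
It also fails if it takes over 109 s, if anything falls off the work surface, if the arm or the gripper's body presses on something with over 40 N, if the wrist force passes 120 N, or if a joint passes its speed limit or range.

ROBOT

A 6-joint arm with a two-finger parallel gripper is mounted at the origin on the work surface. World frame = base frame: x ahead of the robot, y to its left, z up, the work surface at z = 0. Lengths are in m, angles in rad, forces in N, time in s.
With the tool pointing down it reaches from about 0.4 to 0.925 m from the base axis. Payload 12.5 kg.
Tool frame: the origin (TCP) lies on the centre line of the jaws, within the pads' length; the fingertips stand 8 mm ahead of it and the grasp point (between the pads) lies 11 mm behind it (manip.tcp_to_tips is the distance from the TCP to the fingertips, in m); z points along the fingers, y is the direction in which the jaws open and shut (so a half turn about z gives the same grasp; the last joint's range is limited). The gripper opens to 95 mm and grips with 3 to 60 N. Pads are 20 mm wide; open, the fingers measure 119 mm over their backs; the gripper's body (75 mm by 180 mm) begins 59 mm behind the grasp point.
Start: joints at [-1.219, 0.491, 1.559, -0, 1.092, -0.106], TCP at [0.276, -0.561, 0.223] pointing down, gripper open.
Joint ranges: [-3.1, 3.1], [-0.84, 2.19], [0.05, 2.79], [-1.13, 4.28], [0.06, 2.93], [-2.69, 2.69]. Speed limits (rad/s): [2.22, 2.22, 2.79, 3.14, 3.14, 3.14].

INTERFACE

Orientations are given as a unit quaternion [x, y, z, w].
In Python, from bench import manip, eyes gives the robot as it stands.
- The arm moves only by the tool apply_moves, never from a script. Its argument "motion" is a list of rows, each a list of 5 numbers: the opening, from 0 (shut) to 1 (fully open), then the shift along the tool's x, y, z in m, then the turn about the tool's z in rad. In form: [[gripper, x, y, z, twist], ...]. A call has 1 to 8 rows; each row is the pose to reach, as a shift and turn from the pose measured when the call began, along the tool's axes at that moment; what a row does not reach only later rows make up. A row lasts 1/8 s, in which the tool goes at most 62.5 mm and 10.7 degrees, less where a joint would pass 70% of its speed; a pose out of reach is approached as far as the arm can. A call with a gripper value outside its range is refused whole. The fingers move at their own pace and stop on an object; "squeeze" is the grip in N (left out, the last holds). Time passes only in rows, so rows that repeat a pose let the fingers close. It gives the time, the measured TCP pose, the force and the opening at its end, in the units of the state.
- manip.get_obs(): the state, without advancing time (a new reading comes with each control period).
- eyes.snapshot(name): name is "side" or "top"; returns a dict with "color" (400x640x3 uint8, blue, green, red), "vertical_fov" (degrees; the focal length in pixels is half the picture's height over the tangent of half this angle, whatever the lens; pixels are square), "cx", "cy" (the principal point, pixels), "dist" ([k1, k2, p1, p2, k3] as OpenCV has them; the pictures are not rectified), "position" and "rotation" of the camera in the world. Camera axes: x right, y up, looking along -z (the intrinsics and any distortion apply to the point x, -y, -z); pixel columns grow to the right and rows downward; lengths in m; the calibration is good to about 2 mm. A picture is of the moment at which its call begins. There is no depth.
- manip.finish_job(): hands the job in, once; it reports no verdict.
Trained networks look in a picture, given as the dict that the camera call returned (one of the last four; its "shot" number tells which), for a name from the list of things; names that differ only in an ending like _2 or _b are one class to them, and where a whole thing is asked for, a point or a joint stands for the part that bears it (a point fixed in the world has none). Each returns a list of dicts, best first, with "score" (0 to 1); they miss things now and then, are a little off and sometimes report something else, mostly with a low value. They report only what shows in the picture. A call takes as long as a camera call. They do not tell look-alikes from the thing itself.
- eyes.boxes_of(picture, label): "xyz" ([x, y, z] in m, in world coordinates, good to about 4 mm: the middle of the surface that is visible of it).
- eyes.masks_of(picture, label): "mask" (400x640 bool, what is visible of it).
- eyes.tip_of(picture, label): "xyz" ([x, y, z] in m, in world coordinates, good to about 4 mm: a listed point, or the origin of a listed thing).
The state is a dict: "time_s": time; "joint_positions": joint angles; "joint_vel": joint speeds; "tau": joint torques, N m; "ee_pos": TCP position; "eef_rot": TCP orientation; "contact_force": force on the tool from outside, world axes, zero at the start; "moment": the same for the moment, N m; "finger_gap": finger opening in m.
Only numpy, scipy, OpenCV 4.12 (cv2) and the standard library are available. Lean on these libraries where they do the work, as an engineer would, in place of code of your own. Each camera call takes 0.05 s, during which the arm holds its last target.

## Working session

There is one attempt and no reset: what is moved stays moved. The work goes in short steps, Python scripts to look and compute and a tool call to move; the robot and the scene stay as the last step left them, time stands still between calls to the robot, and variables do not carry over. Pictures are saved under pics/ and viewed, and the job is handed in when it is done.

Besides the shell and the picture viewer there is one more tool, called after ">>>" by a JSON object that holds its "fn" and its "kwargs", one argument or row to a line. apply_moves: Moves the arm, as the interface text tells. Its arguments: {"type":"object","properties":{"motion":{"type":"array","items":{"type":"array","items":{"type":"number"}}},"squeeze":{"type":"number"}},"required":["motion"]}

```bash
ls; mkdir -p pics
python3 - <<'E'
from bench import manip, eyes
import cv2
print(manip.get_obs())
for n in ("top","side"):
    s=eyes.snapshot(n); cv2.imwrite(f"pics/{n}0.png",s["color"])
    print({k:v for k,v in s.items() if k!="color"})
E
```

```text
pics
{'time_s': 0.0, 'joint_positions': array([-1.21859897e+00,  4.91541645e-01,  1.55944544e+00, -2.34553890e-05,
        1.09168012e+00, -1.05593653e-01]), 'joint_vel': array([ 0.00031905, -0.00197472, -0.00026052, -0.00035151,  0.00116401,
       -0.00075083]), 'tau': array([-2.63201648e-03, -6.12645864e+01, -2.58185130e+01,  6.91350410e-02,
        4.81779815e-02, -1.10079839e-04]), 'ee_pos': array([ 0.27616932, -0.56041885,  0.22207425]), 'eef_rot': array([ 9.73916233e-01,  2.26907212e-01, -7.64049352e-05, -5.31919405e-04]), 'contact_force': array([-0.03386616, -0.63242325,  0.11467259]), 'moment': array([ 0.05795649,  0.01306439, -0.02412776]), 'finger_gap': 0.09507929744531611}
{'vertical_fov': 48.30870449130051, 'cx': 317.20956240953075, 'cy': 202.14519666746068, 'dist': array([-0.04695799,  0.        ,  0.        ,  0.        ,  0.        ]), 'position': array([ 0.28726578, -0.00982068,  1.23893055]), 'rotation': array([-0.06386623,  0.06323771,  0.70757037, -0.70090389]), 'shot': 1}
{'vertical_fov': 49.088273585579316, 'cx': 320.9966226657878, 'cy': 196.72461222217066, 'dist': array([-0.05363738,  0.        ,  0.        ,  0.        ,  0.        ]), 'position': array([-0.14118255, -1.03806065,  0.75566794]), 'rotation': array([ 0.48364748, -0.13499721, -0.22997173,  0.83365093]), 'shot': 2}
```

View pics/top0.png

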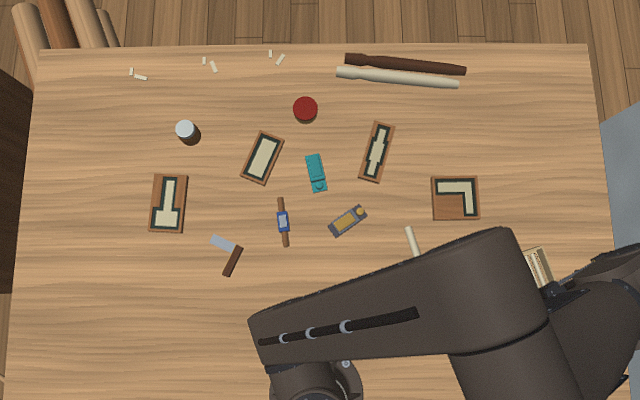

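View pics/side0.png

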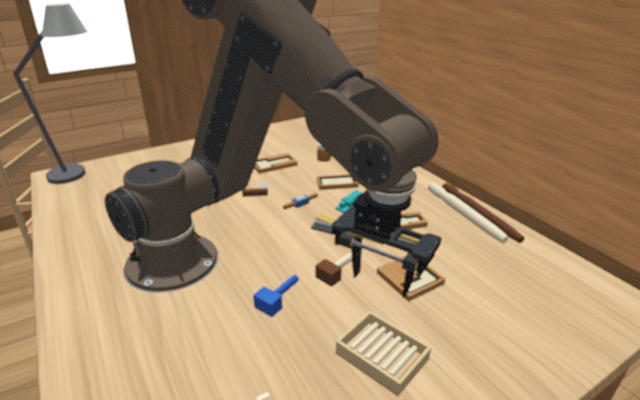

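The top view shows the square (230,255), spokeshave (283,220), plane (347,220) and the four rests: mallet (168,203), plane (262,158), spokeshave (376,152), square (455,198). The mallet's pale handle shows at (412,240), with its head under the arm.

Look-alikes:
- **Turquoise plane:** top (316,173). The real plane is the grey and brass one at top (347,220).
- **Blue mallet:** side (270,298). The real mallet has the dark head at side (328,272).

```bash
cat > h.py <<'E'
import numpy as np, cv2
from scipy.spatial.transform import Rotation as R
from scipy.optimize import minimize
from bench import manip, eyes
def cam(s):
    f=200/np.tan(np.radians(s["vertical_fov"]/2))
    K=np.array([[f,0,s["cx"]],[0,f,s["cy"]],[0,0,1.]])
    M=R.from_quat(s["rotation"]).as_matrix()@np.diag([1,-1,-1])
    return K,np.array(s["dist"],float),M,np.array(s["position"])
def proj(s,P):
    K,d,M,p=cam(s); rv,_=cv2.Rodrigues(M.T)
    return cv2.projectPoints(np.asarray(P,float).reshape(-1,3),rv,-M.T@p,K,d)[0].reshape(-1,2)
def unproj(s,uv,z):
    K,d,M,p=cam(s); q=cv2.undistortPoints(np.array(uv,float).reshape(-1,1,2),K,d).reshape(-1,2)
    r=np.c_[q,np.ones(len(q))]@M.T
    return p+r*((z-p[2])/r[:,2])[:,None]
def box(x0,x1,y0,y1,z0,z1): return np.array([[x,y,z] for x in(x0,x1) for y in(y0,y1) for z in(z0,z1)])/1000.
def cylx(x0,x1,r,zc):
    a=np.linspace(0,2*np.pi,16); return np.array([[x,r*np.cos(t),zc+r*np.sin(t)] for x in(x0,x1) for t in a])/1000
def cylz(xc,yc,r,z0,z1):
    a=np.linspace(0,2*np.pi,16); return np.array([[xc+r*np.cos(t),yc+r*np.sin(t),z] for z in(z0,z1) for t in a])/1000
PARTS={
'mallet':[box(-65,-23,-30,30,0,44),cylx(-23,65,11,22)],
'plane':[box(-55,55,-21,21,0,10),box(-43,27,-21,21,0,32),box(-35,20,-14,14,32,46),cylz(41,0,11,10,32)],
'spokeshave':[box(-28,28,-15,15,0,26),cylx(-70,70,9,14)],
'square':[box(-45,45,-47.5,-27.5,0,24),box(17,45,-27.5,47.5,0,4)],
'mallet_rest':[box(-82,82,-47,47,0,20)],'plane_rest':[box(-72,72,-38,38,0,20)],
'spokeshave_rest':[box(-87,87,-32,32,0,20)],'square_rest':[box(-62,62,-64.5,64.5,0,20)]}
S=4
def render(s,name,x,y,yaw,z=0):
    Rz=R.from_euler('z',yaw).as_matrix(); im=np.zeros((400*S,640*S),np.uint8)
    for P in PARTS[name]:
        u=proj(s,P@Rz.T+[x,y,z]); h=cv2.convexHull(((u+.5)*S*16).astype(np.int32))
        cv2.fillConvexPoly(im,h,255,shift=4)
    return im
def fit(s,name,mask,z=0,yaws=None,x0=None):
    u=np.argwhere(mask)[:,::-1].mean(0); c=unproj(s,u,z+.015)[0,:2] if x0 is None else x0
    m=cv2.resize(mask.astype(np.uint8)*255,None,fx=S,fy=S,interpolation=cv2.INTER_LINEAR).astype(float)/255
    a=np.argwhere(mask); r0,c0=np.maximum(a.min(0)-25,0); r1,c1=a.max(0)+25
    sl=(slice(r0*S,r1*S),slice(c0*S,c1*S)); m=m[sl]
    def cost(p):
        r=render(s,name,p[0]/100,p[1]/100,p[2]*.2,z)[sl]/255.
        return 1-np.minimum(r,m).sum()/np.maximum(r,m).sum()
    best=[]
    for t in (np.arange(0,2*np.pi,np.pi/8) if yaws is None else yaws):
        q=np.array([c[0]*100,c[1]*100,t/.2]); best.append((cost(q),q))
    best.sort(key=lambda b:b[0]); out=[]
    for _,q in best[:4]:
        r=minimize(cost,q,method='Nelder-Mead',options=dict(initial_simplex=q+np.array([[0,0,0],[1.5,0,0],[0,1.5,0],[0,0,1.]]),xatol=.01,fatol=1e-4,maxiter=150))
        out.append((r.fun,r.x[0]/100,r.x[1]/100,(r.x[2]*.2+np.pi)%(2*np.pi)-np.pi))
    out.sort(); return out
def overlay(s,name,p,img,col,z=0):
    r=render(s,name,p[1],p[2],p[3],z); r=cv2.resize(r,(640,400),interpolation=cv2.INTER_AREA)
    cs,_=cv2.findContours((r>127).astype(np.uint8),cv2.RETR_EXTERNAL,cv2.CHAIN_APPROX_NONE); cv2.drawContours(img,cs,-1,col,1)
    a=proj(s,[[p[1],p[2],z],[p[1]+.06*np.cos(p[3]),p[2]+.06*np.sin(p[3]),z]]); cv2.arrowedLine(img,tuple(map(int,a[0])),tuple(map(int,a[1])),col,1)
E
python3 - <<'E'
from h import *
s=eyes.snapshot("top"); img=s["color"].copy()
for n in ["square","spokeshave","plane","mallet_rest","plane_rest","spokeshave_rest","square_rest"]:
    ms=eyes.masks_of(s,n)
    for k in ms[:3]: print(n,k["score"],np.argwhere(k["mask"])[:,::-1].mean(0).round(),k["mask"].sum())
    m=ms[0]["mask"]
    if n=="plane":
        m=min(ms,key=lambda k:abs(np.argwhere(k["mask"])[:,1].mean()-347))["mask"]
    o=fit(s,n,m); print([tuple(np.round(q,4)) for q in o[:3]]); overlay(s,n,o[0],img,(0,0,255))
for n in ["wax_tin","jar","mallet"]: print(n,[(round(k["score"],2),k["xyz"].round(3) if hasattr(k["xyz"],'round') else k["xyz"]) for k in eyes.boxes_of(s,n)[:3]])
cv2.imwrite("pics/fit0.png",cv2.resize(img[60:310,120:520],None,fx=2,fy=2,interpolation=cv2.INTER_CUBIC))
E
```

```text
square 0.76 [227. 252.] 547
square 0.37 [412. 241.] 255
[(np.float64(0.1161), np.float64(0.3656), np.float64(0.2597), np.float64(-0.4568)), (np.float64(0.1168), np.float64(0.3656), np.float64(0.2596), np.float64(-0.4586)), (np.float64(0.1175), np.float64(0.3656), np.float64(0.2601), np.float64(-0.4581))]
spokeshave 0.62 [283. 223.] 362
[(np.float64(0.218), np.float64(0.4536), np.float64(0.086), np.float64(-3.0013)), (np.float64(0.2183), np.float64(0.4522), np.float64(0.0857), np.float64(0.1417)), (np.float64(0.2184), np.float64(0.4516), np.float64(0.0858), np.float64(-3.0019))]
plane 0.95 [316. 173.] 587
plane 0.76 [347. 221.] 589
[(np.float64(0.0878), np.float64(0.4581), np.float64(-0.0934), np.float64(2.1591)), (np.float64(0.0886), np.float64(0.458), np.float64(-0.0933), np.float64(-0.983)), (np.float64(0.0904), np.float64(0.4581), np.float64(-0.0933), np.float64(2.1485))]
mallet_rest 0.69 [168. 203.] 2015
[(np.float64(0.0431), np.float64(0.5135), np.float64(0.411), np.float64(-0.0663)), (np.float64(0.0431), np.float64(0.5135), np.float64(0.411), np.float64(3.0753)), (np.float64(0.
[... 348 characters left out ...]
)]
spokeshave_rest 0.73 [377. 152.] 1343
[(np.float64(0.0576), np.float64(0.6571), np.float64(-0.1813), np.float64(-0.3046)), (np.float64(0.0576), np.float64(0.6571), np.float64(-0.1813), np.float64(2.837)), (np.float64(0.0579), np.float64(0.6571), np.float64(-0.1811), np.float64(-0.3096))]
square_rest 0.91 [455. 198.] 2170
[(np.float64(0.0313), np.float64(0.5198), np.float64(-0.3971), np.float64(-3.1375)), (np.float64(0.0313), np.float64(0.5198), np.float64(-0.3971), np.float64(0.0041)), (np.float64(0.0751), np.float64(0.5199), np.float64(-0.398), np.float64(-1.5448))]
wax_tin [(0.91, [0.7739, 0.0223, 0.0421])]
jar [(0.68, [0.7039, 0.3491, 0.0675])]
mallet [(0.76, [0.396, -0.2649, 0.0349])]
```

View pics/fit0.png

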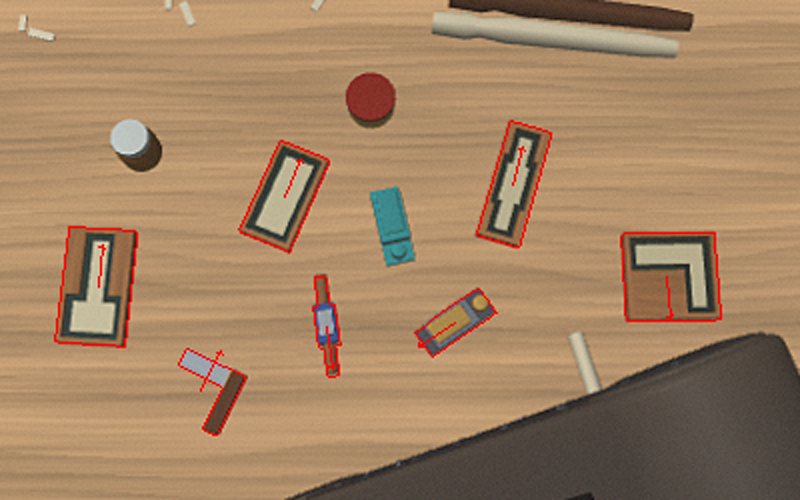

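```bash
cat >> h.py <<'E'
def psi_now(o): 
    ex=R.from_quat(o["eef_rot"]).as_matrix()[:,0]; return np.arctan2(ex[1],ex[0])
def to(x,y,z,psi):
    "shift/turn in tool axes from present pose to world x,y,z (TCP), tool-x heading psi"
    o=manip.get_obs(); M=R.from_quat(o["eef_rot"]).as_matrix(); d=M.T@(np.array([x,y,z])-o["ee_pos"])
    tw=-((psi-psi_now(o)+np.pi)%(2*np.pi)-np.pi); j1=np.arctan2(y,x); 
    print("t",round(o["time_s"],2),"pos",o["ee_pos"].round(4),"psi",round(psi_now(o),3),"gap",round(o["finger_gap"],4),"F",o["contact_force"].round(1))
    print("  move",d.round(4),"twist",round(tw,3),"rows>=",round(max(np.linalg.norm(d)/.0625,abs(tw)/.187),1))
E
python3 - <<'E'
from h import *
to(.45,-.40,.22,1.3)
to(.4537,-.0867,.15,2.159)
E
```

```text
t 0.65 pos [ 0.2763 -0.5606  0.2227] psi 0.458 gap 0.0951 F [ 0.1  0.5 -0.1]
  move [ 0.2268 -0.0673  0.0026] twist -0.842 rows>= 4.5
t 0.65 pos [ 0.2763 -0.5606  0.2227] psi 0.458 gap 0.0951 F [ 0.1  0.5 -0.1]
  move [ 0.3686 -0.3467  0.0726] twist -1.701 rows>= 9.1
```

>>> {"fn": "apply_moves", "kwargs": {
  "motion": [
    [0.8,0.18,-0.15,0,-0.7],
    [0.8,0.369,-0.347,0.02,-1.701],
    [0.8,0.369,-0.347,0.04,-1.701],
    [0.8,0.369,-0.347,0.07,-1.701],
    [0.8,0.369,-0.347,0.073,-1.701],
    [0.8,0.369,-0.347,0.073,-1.701],
    [0.8,0.369,-0.347,0.073,-1.701],
    [0.8,0.369,-0.347,0.073,-1.701]
  ],
  "squeeze": 40
}}

```text
time_s: 1.65
ee_pos: [0.45, -0.0968, 0.1522]
eef_rot: [0.555, 0.832, 0.0, 0.001]
contact_force: [1.2, -0.6, -0.3]
finger_gap: 0.0762
```

Run:
```python
from h import *
to(.4537,-.0867,.022,2.159)
```

```text
t 1.65 pos [ 0.45   -0.0968  0.1522] psi 1.964 gap 0.0762 F [ 1.2 -0.6 -0.3]
  move [0.008  0.0072 0.1302] twist -0.195 rows>= 2.1
```

>>> {"fn": "apply_moves", "kwargs": {
  "motion": [
    [0.8,0.008,0.007,0.02,-0.195],
    [0.8,0.008,0.007,0.02,-0.195],
    [0.8,0.008,0.007,0.06,-0.195],
    [0.8,0.008,0.007,0.1,-0.195],
    [0.8,0.008,0.007,0.13,-0.195],
    [0.8,0.008,0.007,0.13,-0.195],
    [0.8,0.008,0.007,0.13,-0.195]
  ]
}}

```text
time_s: 2.52
ee_pos: [0.454, -0.0876, 0.0234]
eef_rot: [0.473, 0.881, 0.0, 0.001]
contact_force: [0.5, -0.3, 0.0]
finger_gap: 0.076
```

Run:
```python
from h import *
to(.4537,-.0867,.022,2.159)
s=eyes.snapshot("top"); t=eyes.snapshot("side")
cv2.imwrite("pics/p1.png",np.hstack([cv2.resize(s["color"][150:290,260:460],(400,280)),cv2.resize(t["color"][140:280,260:460],(400,280))]))
```

```text
t 2.52 pos [ 0.454  -0.0876  0.0234] psi 2.156 gap 0.076 F [ 0.5 -0.3  0. ]
  move [0.0009 0.0002 0.0014] twist -0.003 rows>= 0.0
```

View pics/p1.png

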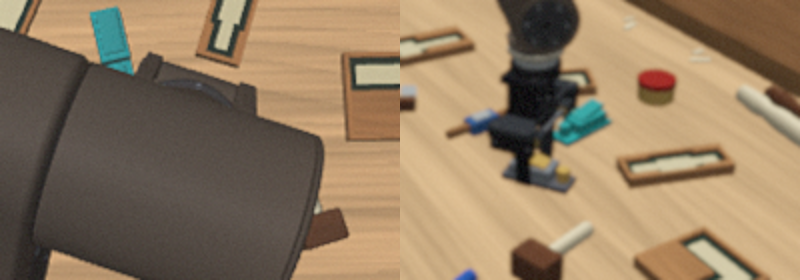

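The side view shows the gripper straddling the grey plane's body, with the brass cap at about (540,165) in the crop. The turquoise look-alike is clear of the fingers. I'll close and lift.

>>> {"fn": "apply_moves", "kwargs": {
  "motion": [
    [0.3,0,0,0.001,0],
    [0.3,0,0,0.001,0],
    [0.3,0,0,0.001,0],
    [0.3,0,0,0.001,0],
    [0.3,0,0,0.001,0],
    [0.3,0,0,-0.03,0],
    [0.3,0,0,-0.08,0],
    [0.3,0,0,-0.12,0]
  ]
}}

```text
time_s: 3.62
ee_pos: [0.4533, -0.0871, 0.1448]
eef_rot: [0.473, 0.881, 0.0, 0.001]
contact_force: [1.3, -0.8, -3.5]
finger_gap: 0.0416
```

Run:
```python
from h import *
# plane theta = psi-pi ; home theta -0.401 ; grip point local x=-8mm
c,s=np.cos(-.401),np.sin(-.401)
print(.6422-.008*c,.1471-.008*s)
to(.6422-.008*c,.1471-.008*s,.12,2.7406)
```

```text
0.6348346310784398 0.1502227136675199
t 3.62 pos [ 0.4533 -0.0871  0.1448] psi 2.157 gap 0.0416 F [ 1.3 -0.8 -3.5]
  move [0.0972 0.2825 0.025 ] twist -0.583 rows>= 4.8
```

>>> {"fn": "apply_moves", "kwargs": {
  "motion": [
    [0.3,0.097,0.282,0.0,-0.583],
    [0.3,0.097,0.282,0.0,-0.583],
    [0.3,0.097,0.282,0.0,-0.583],
    [0.3,0.097,0.282,0.0,-0.583],
    [0.3,0.097,0.282,0.025,-0.583],
    [0.3,0.097,0.282,0.025,-0.583],
    [0.3,0.097,0.282,0.04,-0.583],
    [0.3,0.097,0.282,0.05,-0.583]
  ]
}}

```text
time_s: 4.62
ee_pos: [0.6338, 0.1487, 0.094]
eef_rot: [0.2, 0.98, -0.001, 0.001]
contact_force: [-1.0, 0.3, -4.5]
finger_gap: 0.0419
```

Run:
```python
from h import *
to(.6348,.1502,.034,2.7406)
s=eyes.snapshot("top"); t=eyes.snapshot("side")
p=unproj(s,[[262,158]],.02)
print(proj(t,[[.642,.147,.02]]))
cv2.imwrite("pics/p2.png",np.hstack([cv2.resize(s["color"][80:220,160:360],(400,280)),cv2.resize(t["color"][110:250,250:450],(400,280))]))
```

```text
t 4.62 pos [0.6338 0.1487 0.094 ] psi 2.739 gap 0.0419 F [-1.   0.3 -4.5]
  move [-0.0003  0.0018  0.06  ] twist -0.001 rows>= 1.0
[[337.64438592 179.06263622]]
```

View pics/p2.png

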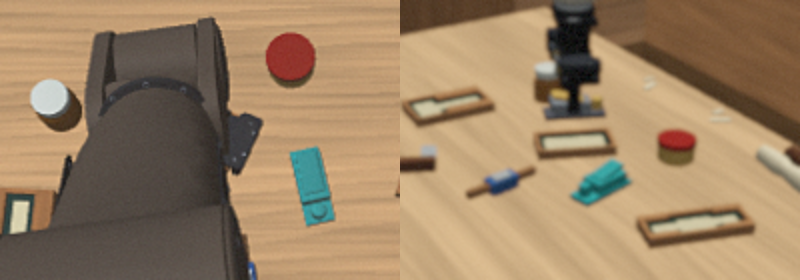

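>>> {"fn": "apply_moves", "kwargs": {
  "motion": [
    [0.3,0,0.002,0.02,0],
    [0.3,0,0.002,0.04,0],
    [0.3,0,0.002,0.052,0],
    [0.3,0,0.002,0.056,0],
    [0.3,0,0.002,0.058,0],
    [0.3,0,0.002,0.06,0],
    [0.3,0,0.002,0.06,0]
  ]
}}

```text
time_s: 5.6
ee_pos: [0.6348, 0.1506, 0.0348]
eef_rot: [0.2, 0.98, -0.0, 0.001]
contact_force: [-1.9, -0.9, 2.7]
finger_gap: 0.041
```

Run:
```python
from h import *
to(.6348,.1502,.034,2.7406)
```

```text
t 5.6 pos [0.6348 0.1506 0.0348] psi 2.739 gap 0.041 F [-1.9 -0.9  2.7]
  move [-0.0001 -0.0003  0.0008] twist -0.001 rows>= 0.0
```

Contact is light: the vertical force went from -4.5 to +2.7 N. I'll release and lift.

>>> {"fn": "apply_moves", "kwargs": {
  "motion": [
    [0.55,0,0,0,0],
    [0.7,0,0,0,0],
    [0.7,0,0,0,0],
    [0.7,0,0,-0.03,0],
    [0.7,0,0,-0.09,0],
    [0.7,0,0,-0.14,0],
    [0.7,0,0,-0.14,0]
  ]
}}

```text
time_s: 6.48
ee_pos: [0.6361, 0.151, 0.179]
eef_rot: [0.2, 0.98, 0.001, 0.004]
contact_force: [-0.0, -0.9, -0.7]
finger_gap: 0.0663
```

Run:
```python
from h import *
s=eyes.snapshot("side")
cv2.imwrite("pics/p3.png",cv2.resize(s["color"][120:260,230:430],(800,560)))
to(.4525,.0858,.12,3.282)
```

```text
t 6.53 pos [0.6351 0.1508 0.1764] psi 2.739 gap 0.0666 F [ 0.2 -0.5 -1. ]
  move [ 0.1428 -0.1314  0.0556] twist -0.543 rows>= 3.2
```

View pics/p3.png

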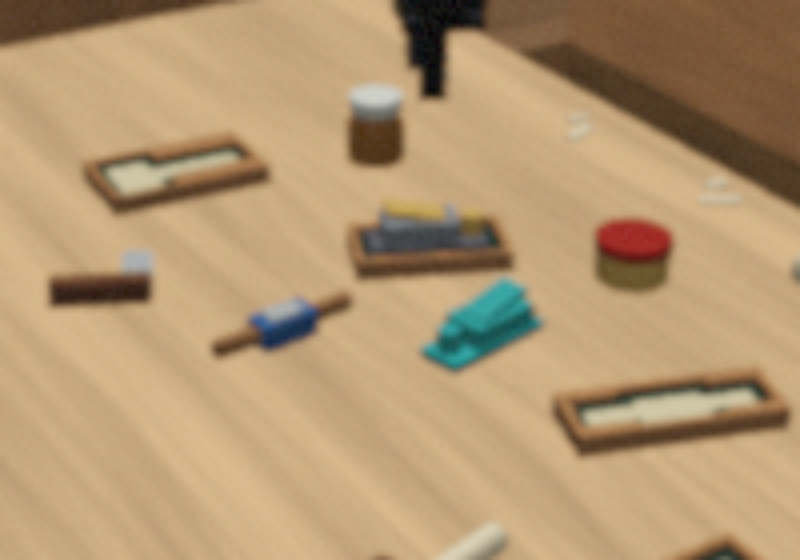

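The plane lies down in its recess at about (430,235). Before reaching for the spokeshave I'll check its position with its blue colour.

Run:
```python
from h import *
im=cv2.imread("pics/top0.png"); s=eyes.snapshot("top")
h=cv2.cvtColor(im,cv2.COLOR_BGR2HSV); 
roi=np.zeros((400,640),bool); roi[190:255,265:300]=1
m=(h[...,0]>95)&(h[...,0]<135)&(h[...,1]>35)&roi
u=np.argwhere(m)[:,::-1]; print(m.sum(),u.min(0),u.max(0),u.mean(0))
PARTS['sb']=[box(-28,28,-15,15,0,26),box(-10,10,-10,10,26,29)]
print([np.round(q,4) for q in fit(s,'sb',m,yaws=[.14])])
dk=((h[...,1]>110)&(h[...,0]<20)&(h[...,2]<150)|m)&roi
dk=cv2.morphologyEx(dk.astype(np.uint8),cv2.MORPH_OPEN,np.ones((2,2)))>0
print(dk.sum(),[np.round(q,4) for q in fit(s,'spokeshave',dk,yaws=[.14,.05,.2])])
```

```text
132 [277 211] [288 231] [282.46212121 221.        ]
[array([0.4759, 0.4586, 0.0871, 0.1357])]
291 [array([0.3588, 0.455 , 0.0843, 0.1289]), array([0.3589, 0.4544, 0.0843, 0.1259]), array([0.3589, 0.4551, 0.0843, 0.1252])]
```

>>> {"fn": "apply_moves", "kwargs": {
  "motion": [
    [0.7,0.145,-0.131,0.0,-0.53],
    [0.7,0.145,-0.131,0.02,-0.53],
    [0.7,0.145,-0.131,0.04,-0.53],
    [0.7,0.145,-0.131,0.055,-0.53],
    [0.7,0.145,-0.131,0.055,-0.53],
    [0.7,0.145,-0.131,0.055,-0.53]
  ]
}}

```text
time_s: 7.32
ee_pos: [0.4508, 0.087, 0.1195]
eef_rot: [-0.064, 0.998, -0.001, 0.001]
contact_force: [-0.6, -0.4, 0.9]
finger_gap: 0.067
```

Run:
```python
from h import *
s=eyes.snapshot("top"); print(unproj(s,[[282.5,221]],.022))
to(.4555,.0858,.021,3.276)
```

```text
[[0.45685498 0.0862945  0.022     ]]
t 7.38 pos [0.4509 0.0871 0.1197] psi -3.014 gap 0.0665 F [0.6 0.5 0.4]
  move [-0.0042 -0.0017  0.0987] twist -0.007 rows>= 1.6
```

>>> {"fn": "apply_moves", "kwargs": {
  "motion": [
    [0.7,-0.005,-0.002,0.03,0],
    [0.7,-0.005,-0.002,0.07,0],
    [0.7,-0.005,-0.002,0.098,0],
    [0.7,-0.005,-0.002,0.099,0],
    [0.2,-0.005,-0.002,0.099,0],
    [0.2,-0.005,-0.002,0.099,0],
    [0.2,-0.005,-0.002,0.099,0],
    [0.2,-0.005,-0.002,0.099,0]
  ],
  "squeeze": 30
}}

```text
time_s: 8.38
ee_pos: [0.4566, 0.0857, 0.0212]
eef_rot: [-0.064, 0.998, -0.001, 0.001]
contact_force: [0.3, 3.2, 3.1]
finger_gap: 0.032
```

Run:
```python
from h import *
to(.4555,.0858,.021,3.276)
s=eyes.snapshot("side")
cv2.imwrite("pics/p4.png",cv2.resize(s["color"][120:260,230:430],(800,560)))
```

```text
t 8.38 pos [0.4566 0.0857 0.0212] psi -3.014 gap 0.032 F [0.3 3.2 3.1]
  move [0.0011 0.0002 0.0002] twist -0.007 rows>= 0.0
```

View pics/p4.png

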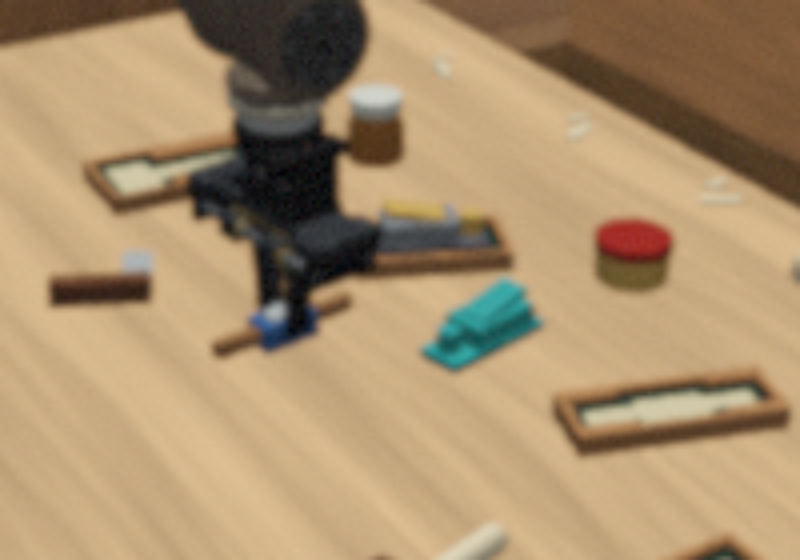

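>>> {"fn": "apply_moves", "kwargs": {
  "motion": [
    [0.2,0,0,0,0],
    [0.2,0,0,0,0],
    [0.2,0,0,-0.03,0],
    [0.2,0,0,-0.09,0],
    [0.2,0,0,-0.12,0],
    [0.2,0,0,-0.12,0]
  ]
}}

```text
time_s: 9.18
ee_pos: [0.4569, 0.0859, 0.1428]
eef_rot: [-0.064, 0.998, -0.001, 0.003]
contact_force: [0.3, -0.8, -1.6]
finger_gap: 0.0296
```

Run:
```python
from h import *
to(.6571,-.1813,.12,2.837)
```

```text
t 9.18 pos [0.4569 0.0859 0.1428] psi -3.014 gap 0.0296 F [ 0.3 -0.8 -1.6]
  move [-0.1644 -0.2904  0.0243] twist 0.432 rows>= 5.4
```

>>> {"fn": "apply_moves", "kwargs": {
  "motion": [
    [0.2,-0.164,-0.29,0,0.432],
    [0.2,-0.164,-0.29,0,0.432],
    [0.2,-0.164,-0.29,0,0.432],
    [0.2,-0.164,-0.29,0,0.432],
    [0.2,-0.164,-0.29,0,0.432],
    [0.2,-0.164,-0.29,0.03,0.432],
    [0.2,-0.164,-0.29,0.05,0.432],
    [0.2,-0.164,-0.29,0.05,0.432]
  ]
}}

```text
time_s: 10.18
ee_pos: [0.6551, -0.1797, 0.0913]
eef_rot: [0.151, 0.988, 0.001, 0.001]
contact_force: [-0.6, -0.2, -1.6]
finger_gap: 0.0302
```

Run:
```python
from h import *
to(.6571,-.1813,.0335,2.837)
s=eyes.snapshot("top");t=eyes.snapshot("side")
cv2.imwrite("pics/p5.png",np.hstack([cv2.resize(s["color"][80:220,260:460],(400,280)),cv2.resize(t["color"][130:270,300:500],(400,280))]))
```

```text
t 10.18 pos [ 0.6551 -0.1797  0.0913] psi 2.838 gap 0.0302 F [-0.6 -0.2 -1.6]
  move [-0.0024 -0.001   0.0578] twist 0.001 rows>= 0.9
```

View pics/p5.png

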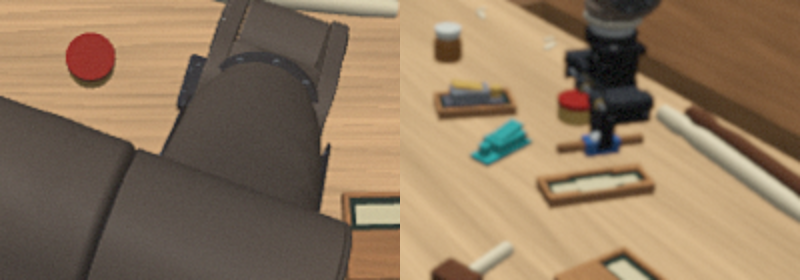

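>>> {"fn": "apply_moves", "kwargs": {
  "motion": [
    [0.2,-0.002,-0.001,0.02,0],
    [0.2,-0.002,-0.001,0.04,0],
    [0.2,-0.002,-0.001,0.05,0],
    [0.2,-0.002,-0.001,0.054,0],
    [0.2,-0.002,-0.001,0.056,0],
    [0.2,-0.002,-0.001,0.058,0],
    [0.2,-0.002,-0.001,0.058,0]
  ]
}}

```text
time_s: 11.15
ee_pos: [0.6585, -0.1815, 0.0366]
eef_rot: [0.151, 0.989, 0.0, 0.003]
contact_force: [0.4, -0.5, -1.6]
finger_gap: 0.0296
```

Run:
```python
from h import *
to(.6571,-.1813,.0335,2.837)
t=eyes.snapshot("side")
cv2.imwrite("pics/p6.png",cv2.resize(t["color"][150:270,330:470],(700,600)))
```

```text
t 11.15 pos [ 0.6585 -0.1815  0.0366] psi 2.838 gap 0.0296 F [ 0.4 -0.5 -1.6]
  move [ 0.0014 -0.0002  0.0031] twist 0.001 rows>= 0.1
```

View pics/p6.png

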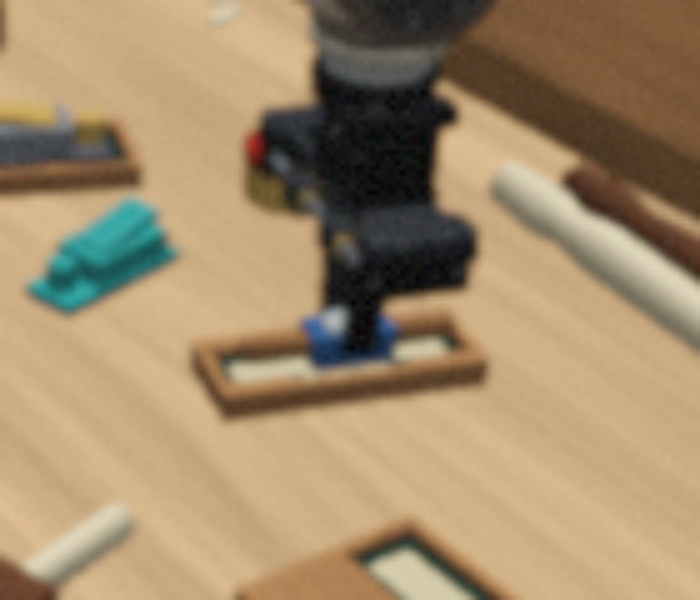

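>>> {"fn": "apply_moves", "kwargs": {
  "motion": [
    [0.2,0.001,0,0.001,0],
    [0.2,0.001,0,0.002,0],
    [0.2,0.001,0,0.003,0],
    [0.2,0.001,0,0.0035,0]
  ]
}}

```text
time_s: 11.7
ee_pos: [0.6577, -0.1812, 0.0333]
eef_rot: [0.151, 0.989, 0.0, 0.003]
contact_force: [-1.5, 0.9, 3.4]
finger_gap: 0.0295
```

Run:
```python
from h import *
to(.6571,-.1813,.0335,2.837)
```

```text
t 11.7 pos [ 0.6577 -0.1812  0.0333] psi 2.838 gap 0.0295 F [-1.5  0.9  3.4]
  move [ 0.0005 -0.0003 -0.0002] twist 0.001 rows>= 0.0
```

>>> {"fn": "apply_moves", "kwargs": {
  "motion": [
    [0.45,0,0,0,0],
    [0.6,0,0,0,0],
    [0.6,0,0,0,0],
    [0.6,0,0,-0.03,0],
    [0.6,0,0,-0.09,0],
    [0.6,0,0,-0.15,0],
    [0.6,0,0,-0.15,0]
  ]
}}

```text
time_s: 12.58
ee_pos: [0.6583, -0.1817, 0.1886]
eef_rot: [0.151, 0.988, -0.001, 0.008]
contact_force: [0.2, 0.1, -0.5]
finger_gap: 0.0569
```

Run:
```python
from h import *
t=eyes.snapshot("side")
cv2.imwrite("pics/p7.png",cv2.resize(t["color"][150:270,330:470],(700,600)))
th=-.457;c,s=np.cos(th),np.sin(th); 
gx,gy=.3656+.008*c+.0375*s,.2597+.008*s-.0375*c; print(gx,gy)
to(gx,gy,.15,2.685)
to(.5,.15,.18,2.685)
```

```text
0.35623186912066623 0.22251817481849936
t 12.62 pos [ 0.6572 -0.1813  0.1855] psi 2.838 gap 0.0571 F [ 0.3  0.6 -0.1]
  move [0.4083 0.2954 0.0315] twist 0.153 rows>= 8.1
t 12.62 pos [ 0.6572 -0.1813  0.1855] psi 2.838 gap 0.0571 F [ 0.3  0.6 -0.1]
  move [0.2491 0.2692 0.0032] twist 0.153 rows>= 5.9
```

View pics/p7.png

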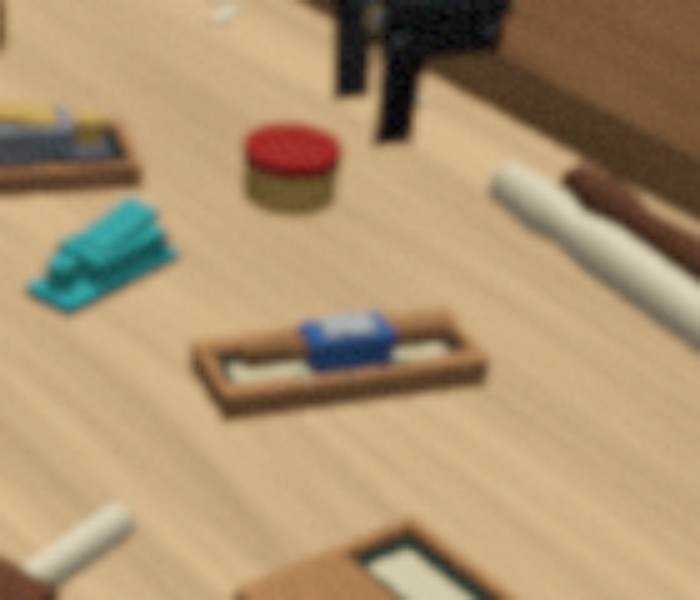

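The spokeshave is seated at (345,350). Next is the square.

>>> {"fn": "apply_moves", "kwargs": {
  "motion": [
    [0.6,0.408,0.295,0,0.153],
    [0.6,0.408,0.295,0,0.153],
    [0.6,0.408,0.295,0,0.153],
    [0.6,0.408,0.295,0.03,0.153],
    [0.6,0.408,0.295,0.03,0.153],
    [0.6,0.408,0.295,0.03,0.153],
    [0.6,0.408,0.295,0.03,0.153],
    [0.6,0.408,0.295,0.03,0.153]
  ]
}}

```text
time_s: 13.62
ee_pos: [0.357, 0.2197, 0.1508]
eef_rot: [0.226, 0.974, -0.0, 0.005]
contact_force: [0.8, 0.7, -0.3]
finger_gap: 0.0569
```

Run:
```python
from h import *
to(.3562,.2225,.02,2.685)
s=eyes.snapshot("top"); img=s["color"].copy()
cv2.imwrite("pics/t8.png",img)
for n in ["spokeshave","plane"]:
    p={"spokeshave":(0,.6571,-.1813,-.305),"plane":(0,.6422,.1471,-.401)}[n]; overlay(s,n,p,img,(0,0,255),.012)
for k in eyes.masks_of(s,"mallet"):
    print(k["score"],np.argwhere(k["mask"])[:,::-1].mean(0),k["mask"].sum())
    o=fit(s,"mallet",k["mask"]); print(np.round(o[:3],4))
    if np.argwhere(k["mask"])[:,1].mean()<450: overlay(s,"mallet",o[0],img,(0,0,255))
cv2.imwrite("pics/fit8.png",cv2.resize(img[60:310,120:520],None,fx=2,fy=2,interpolation=cv2.INTER_CUBIC))
```

```text
t 13.62 pos [0.357  0.2197 0.1508] psi 2.685 gap 0.0569 F [ 0.8  0.7 -0.3]
  move [0.0032 0.002  0.1308] twist -0.0 rows>= 2.1
0.91 [416.8763524  255.72488408] 647
[[ 0.1169  0.3791 -0.2724  0.2996]
 [ 0.1171  0.3791 -0.2724  0.3007]
 [ 0.6157  0.3752 -0.2737 -2.7206]]
0.68 [425.85286458 324.26171875] 768
[[ 0.0827  0.194  -0.287   0.4204]
 [ 0.0831  0.1941 -0.2871  0.4237]
 [ 0.584   0.1909 -0.2888 -2.7088]]
```

View pics/fit8.png

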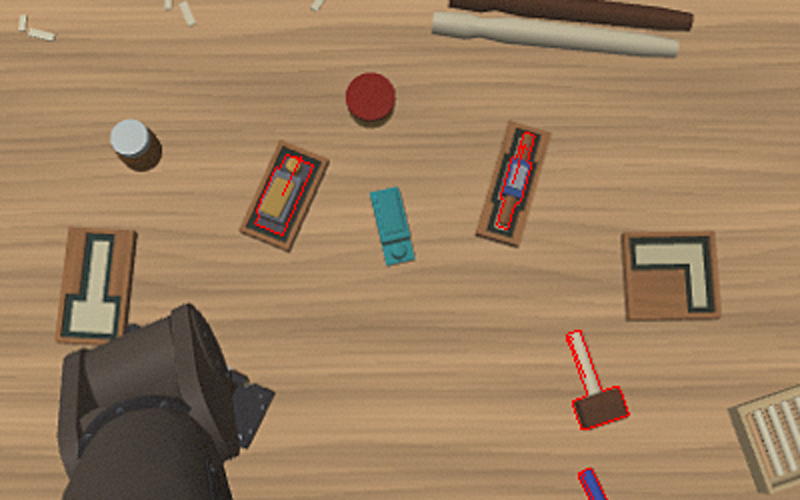

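>>> {"fn": "apply_moves", "kwargs": {
  "motion": [
    [0.6,0.003,0.002,0.04,0],
    [0.6,0.003,0.002,0.08,0],
    [0.6,0.003,0.002,0.12,0],
    [0.6,0.003,0.002,0.13,0],
    [0.6,0.003,0.002,0.131,0],
    [0.1,0.003,0.002,0.131,0],
    [0.1,0.003,0.002,0.131,0],
    [0.1,0.003,0.002,0.131,0]
  ]
}}

```text
time_s: 14.72
ee_pos: [0.3539, 0.2243, 0.0202]
eef_rot: [0.223, 0.975, -0.0, 0.004]
contact_force: [-0.8, 0.2, 0.0]
finger_gap: 0.0325
```

>>> {"fn": "apply_moves", "kwargs": {
  "motion": [
    [0.1,0,0,0,0],
    [0.1,0,0,0,0],
    [0.1,0,0,0,0],
    [0.1,0,0,0,0]
  ]
}}

```text
time_s: 15.22
ee_pos: [0.354, 0.2243, 0.0205]
eef_rot: [0.223, 0.975, -0.0, 0.004]
contact_force: [-0.9, -0.2, 7.3]
finger_gap: 0.0199
```

Run:
```python
from h import *
to(.3562,.2225,.02,2.685)
t=eyes.snapshot("side")
cv2.imwrite("pics/p9.png",cv2.resize(t["color"][120:240,200:340],(700,600)))
```

```text
t 15.22 pos [0.354  0.2243 0.0205] psi 2.691 gap 0.0199 F [-0.9 -0.2  7.3]
  move [-0.0028 -0.0007  0.0005] twist 0.006 rows>= 0.0
```

View pics/p9.png

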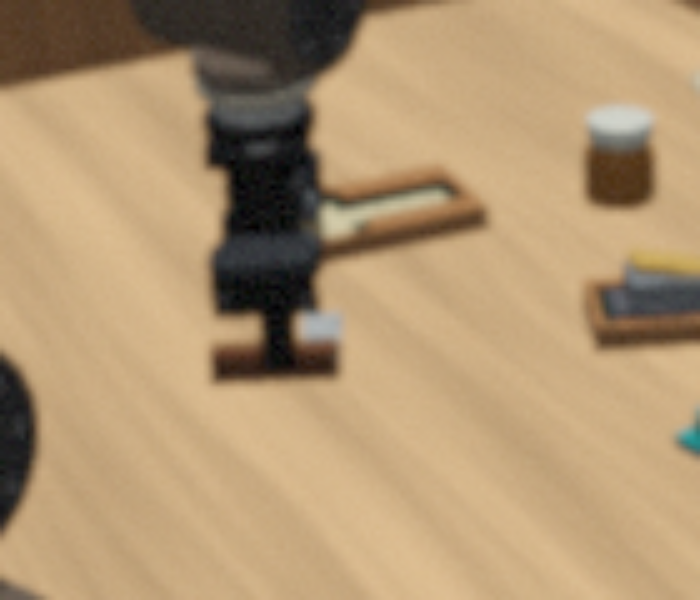

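>>> {"fn": "apply_moves", "kwargs": {
  "motion": [
    [0.1,0,0,-0.02,0],
    [0.1,0,0,-0.06,0],
    [0.1,0,0,-0.12,0],
    [0.1,0,0,-0.14,0],
    [0.1,0,0,-0.14,0]
  ]
}}

```text
time_s: 15.9
ee_pos: [0.3531, 0.2249, 0.1615]
eef_rot: [0.223, 0.975, 0.001, 0.006]
contact_force: [-0.7, 0.5, -1.3]
finger_gap: 0.0196
```

Run:
```python
from h import *
to(.5,0.03,.16,2.9)
to(.525,-.4346,.16,3.146)
t=eyes.snapshot("side")
cv2.imwrite("pics/p10.png",cv2.resize(t["color"][80:200,200:340],(700,600)))
```

```text
t 15.9 pos [0.3531 0.2249 0.1615] psi 2.691 gap 0.0196 F [-0.7  0.5 -1.3]
  move [-0.217  -0.1115  0.0034] twist -0.209 rows>= 3.9
t 15.9 pos [0.3531 0.2249 0.1615] psi 2.691 gap 0.0196 F [-0.7  0.5 -1.3]
  move [-0.4417 -0.5189  0.0043] twist -0.455 rows>= 10.9
```

View pics/p10.png

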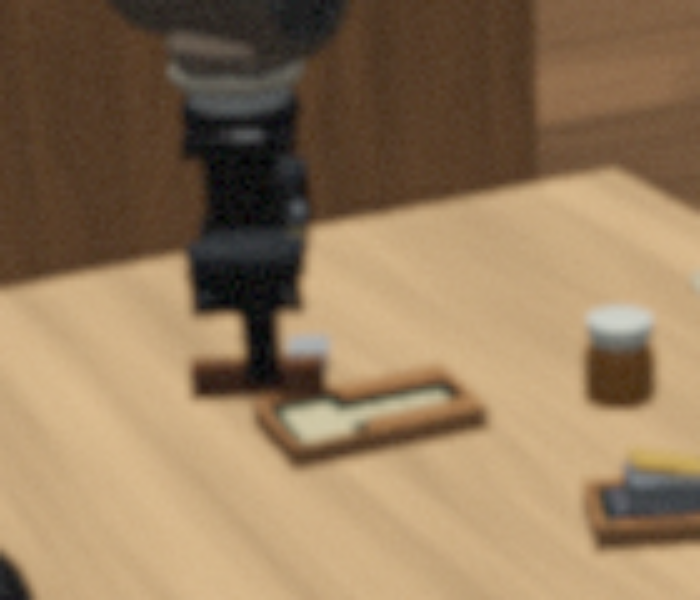

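>>> {"fn": "apply_moves", "kwargs": {
  "motion": [
    [0.1,-0.217,-0.111,0,-0.209],
    [0.1,-0.217,-0.111,0,-0.209],
    [0.1,-0.217,-0.111,0,-0.209],
    [0.1,-0.26,-0.18,0,-0.3],
    [0.1,-0.3,-0.24,0,-0.4],
    [0.1,-0.35,-0.32,0,-0.455],
    [0.1,-0.4,-0.4,0,-0.455],
    [0.1,-0.42,-0.45,0,-0.455]
  ]
}}

```text
time_s: 16.95
ee_pos: [0.5216, -0.223, 0.1606]
eef_rot: [-0.002, 1.0, -0.0, 0.003]
contact_force: [0.2, -0.9, -1.3]
finger_gap: 0.0199
```

Run:
```python
from h import *
to(.525,-.4346,.09,3.146)
```

```text
t 16.95 pos [ 0.5216 -0.223   0.1606] psi -3.137 gap 0.0199 F [ 0.2 -0.9 -1.3]
  move [-0.002  -0.2116  0.0707] twist 0.0 rows>= 3.6
```

>>> {"fn": "apply_moves", "kwargs": {
  "motion": [
    [0.1,-0.002,-0.212,0,0],
    [0.1,-0.002,-0.212,0.02,0],
    [0.1,-0.002,-0.212,0.04,0],
    [0.1,-0.002,-0.212,0.06,0],
    [0.1,-0.002,-0.212,0.07,0],
    [0.1,-0.002,-0.212,0.07,0],
    [0.1,-0.002,-0.212,0.07,0]
  ]
}}

```text
time_s: 17.82
ee_pos: [0.5255, -0.434, 0.0913]
eef_rot: [-0.003, 1.0, -0.0, 0.003]
contact_force: [0.1, 0.3, -0.7]
finger_gap: 0.0195
```

Run:
```python
from h import *
to(.525,-.4346,.0325,3.146)
s=eyes.snapshot("top");t=eyes.snapshot("side")
cv2.imwrite("pics/p11.png",np.hstack([cv2.resize(s["color"][140:280,380:580],(400,280)),cv2.resize(t["color"][190:330,320:520],(400,280))]))
```

```text
t 17.82 pos [ 0.5255 -0.434   0.0913] psi -3.136 gap 0.0195 F [ 0.1  0.3 -0.7]
  move [ 0.0009 -0.0006  0.0587] twist 0.001 rows>= 0.9
```

View pics/p11.png

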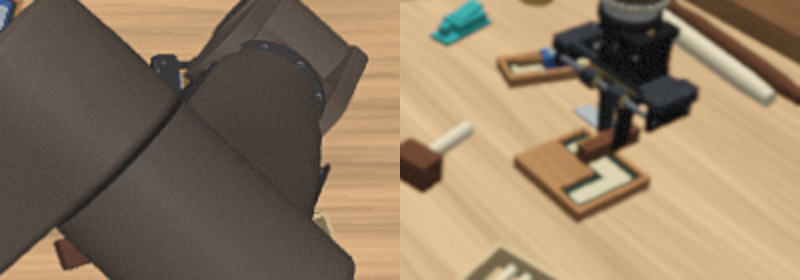

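>>> {"fn": "apply_moves", "kwargs": {
  "motion": [
    [0.1,0,0,0.02,0],
    [0.1,0,0,0.04,0],
    [0.1,0,0,0.046,0],
    [0.1,0,0,0.046,0]
  ]
}}

```text
time_s: 18.42
ee_pos: [0.5258, -0.4342, 0.0449]
eef_rot: [-0.003, 1.0, -0.0, 0.003]
contact_force: [0.7, -0.2, -1.2]
finger_gap: 0.0202
```

Run:
```python
from h import *
to(.525,-.4346,.0325,3.146)
t=eyes.snapshot("side"); im=t["color"].copy()
z=manip.get_obs()["ee_pos"][2]-.0205
overlay(t,"square",(0,.5198,-.3971,.004),im,(0,0,255),z)
f=lambda a:cv2.resize(a[215:315,360:460],(400,400),interpolation=cv2.INTER_CUBIC)
cv2.imwrite("pics/p12.png",np.hstack([f(t["color"]),f(im)]))
```

```text
t 18.43 pos [ 0.5258 -0.4342  0.0449] psi -3.136 gap 0.0202 F [ 0.7 -0.2 -1.2]
  move [ 0.0008 -0.0004  0.0124] twist 0.001 rows>= 0.2
```

View pics/p12.png

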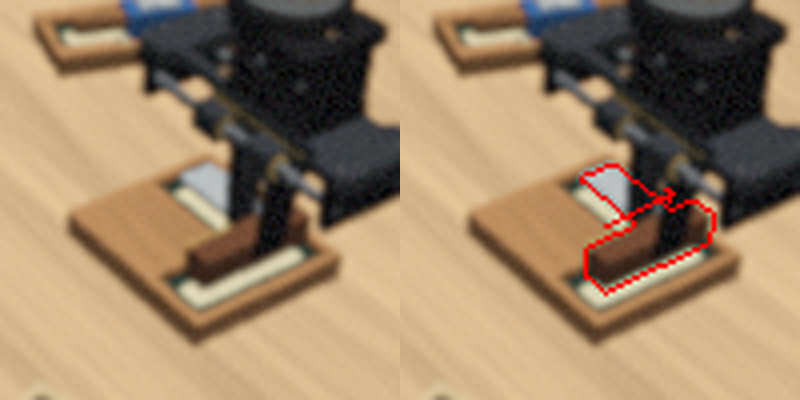

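The held square sits over its outline within about 3 mm. I'll lower it the rest of the way.

>>> {"fn": "apply_moves", "kwargs": {
  "motion": [
    [0.1,0,0,0.005,0],
    [0.1,0,0,0.008,0],
    [0.1,0,0,0.01,0],
    [0.1,0,0,0.0115,0],
    [0.1,0,0,0.0125,0],
    [0.1,0,0,0.0125,0]
  ]
}}

```text
time_s: 19.23
ee_pos: [0.526, -0.4344, 0.033]
eef_rot: [-0.003, 1.0, -0.001, 0.004]
contact_force: [0.5, -0.3, -1.5]
finger_gap: 0.0197
```

Run:
```python
from h import *
to(.525,-.4346,.0325,3.146)
```

```text
t 19.23 pos [ 0.526  -0.4344  0.033 ] psi -3.136 gap 0.0197 F [ 0.5 -0.3 -1.5]
  move [ 0.001  -0.0001  0.0005] twist 0.001 rows>= 0.0
```

>>> {"fn": "apply_moves", "kwargs": {
  "motion": [
    [0.1,0,0,0.001,0],
    [0.1,0,0,0.0015,0],
    [0.1,0,0,0.002,0],
    [0.1,0,0,0.002,0]
  ]
}}

```text
time_s: 19.73
ee_pos: [0.5262, -0.4346, 0.0326]
eef_rot: [-0.003, 1.0, -0.001, 0.004]
contact_force: [-3.6, 3.0, 11.9]
finger_gap: 0.0197
```

Contact is about 12 N. I'll release and lift.

>>> {"fn": "apply_moves", "kwargs": {
  "motion": [
    [0.3,0,0,-0.001,0],
    [0.4,0,0,-0.001,0],
    [0.5,0,0,-0.001,0],
    [0.5,0,0,-0.03,0],
    [0.5,0,0,-0.09,0],
    [0.7,0,0,-0.15,0],
    [0.8,0,0,-0.15,0]
  ]
}}

```text
time_s: 20.6
ee_pos: [0.5262, -0.4355, 0.1876]
eef_rot: [-0.003, 1.0, -0.004, 0.007]
contact_force: [-0.4, 0.2, -1.2]
finger_gap: 0.0622
```

Run:
```python
from h import *
t=eyes.snapshot("side"); im=t["color"].copy()
overlay(t,"square",(0,.5198,-.3971,.004),im,(0,0,255),.012)
f=lambda a:cv2.resize(a[215:315,360:460],(400,400),interpolation=cv2.INTER_CUBIC)
cv2.imwrite("pics/p13.png",np.hstack([f(t["color"]),f(im)]))
c,s=np.cos(.3),np.sin(.3)
gx,gy=.379-.044*c,-.2724-.044*s; print(gx,gy)
to(gx,gy,.15,.3+np.pi); to(gx,gy,.15,.3)
print(manip.get_obs()["joint_positions"])
```

```text
0.33696519447847334 -0.2854028890930989
t 20.65 pos [ 0.5254 -0.4346  0.1846] psi -3.136 gap 0.0661 F [ 0.6  0.7 -1.3]
  move [0.1879 0.1505 0.0319] twist -0.294 rows>= 3.9
t 20.65 pos [ 0.5254 -0.4346  0.1846] psi -3.136 gap 0.0661 F [ 0.6  0.7 -1.3]
  move [0.1879 0.1505 0.0319] twist 2.847 rows>= 15.2
[-0.78960096  0.6040286   1.45614863  0.00490251  1.07080583 -2.36845187]
```

View pics/p13.png

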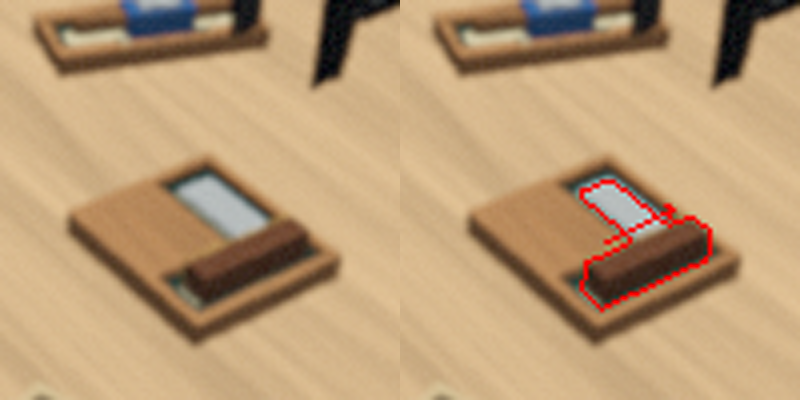

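The square lies in its L recess, offset about 3 mm. For the mallet I'll use the other half-turn so the last joint stays mid-range.

>>> {"fn": "apply_moves", "kwargs": {
  "motion": [
    [1,0.05,0.05,0,0.18],
    [1,0.09,0.09,0,0.36],
    [1,0.13,0.12,0,0.54],
    [1,0.188,0.15,0,0.72],
    [1,0.188,0.15,0,0.9],
    [1,0.188,0.15,0,1.08],
    [1,0.188,0.15,0,1.26],
    [1,0.188,0.15,0.02,1.44]
  ]
}}

```text
time_s: 21.65
ee_pos: [0.3367, -0.2858, 0.1613]
eef_rot: [0.66, 0.752, 0.002, 0.006]
contact_force: [0.8, -0.4, -1.2]
finger_gap: 0.095
```

Run:
```python
from h import *
to(.337,-.2854,.15,.3)
```

```text
t 21.65 pos [ 0.3367 -0.2858  0.1613] psi 1.701 gap 0.095 F [ 0.8 -0.4 -1.2]
  move [0.0004 0.0002 0.0113] twist 1.401 rows>= 7.5
```

>>> {"fn": "apply_moves", "kwargs": {
  "motion": [
    [1,0,0,0,1.401],
    [1,0,0,0,1.401],
    [1,0,0,0,1.401],
    [1,0,0,0,1.401],
    [1,0,0,0,1.401],
    [1,0,0,0,1.401],
    [1,0,0,0,1.401],
    [1,0,0,0,1.401]
  ]
}}

```text
time_s: 22.65
ee_pos: [0.3362, -0.2853, 0.1601]
eef_rot: [0.989, 0.147, 0.004, 0.002]
contact_force: [0.2, -0.2, -0.5]
finger_gap: 0.0954
```

Run:
```python
from h import *
to(.337,-.2854,.022,.3)
```

```text
t 22.65 pos [ 0.3362 -0.2853  0.1601] psi 0.296 gap 0.0954 F [ 0.2 -0.2 -0.5]
  move [-0.0004 -0.0004  0.1381] twist -0.004 rows>= 2.2
```

>>> {"fn": "apply_moves", "kwargs": {
  "motion": [
    [1,0,0,0.04,0],
    [1,0,0,0.08,0],
    [1,0,0,0.115,0],
    [1,0,0,0.13,0],
    [1,0,0,0.137,0],
    [1,0,0,0.138,0]
  ]
}}

```text
time_s: 23.4
ee_pos: [0.3372, -0.2853, 0.0216]
eef_rot: [0.989, 0.147, 0.004, 0.001]
contact_force: [-0.2, 0.1, 0.9]
finger_gap: 0.0953
```

Run:
```python
from h import *
to(.337,-.2854,.022,.3)
t=eyes.snapshot("side")
cv2.imwrite("pics/p14.png",cv2.resize(t["color"][210:330,240:380],(700,600)))
```

```text
t 23.4 pos [ 0.3372 -0.2853  0.0216] psi 0.296 gap 0.0953 F [-0.2  0.1  0.9]
  move [-0.0003 -0.     -0.0004] twist -0.004 rows>= 0.0
```

View pics/p14.png

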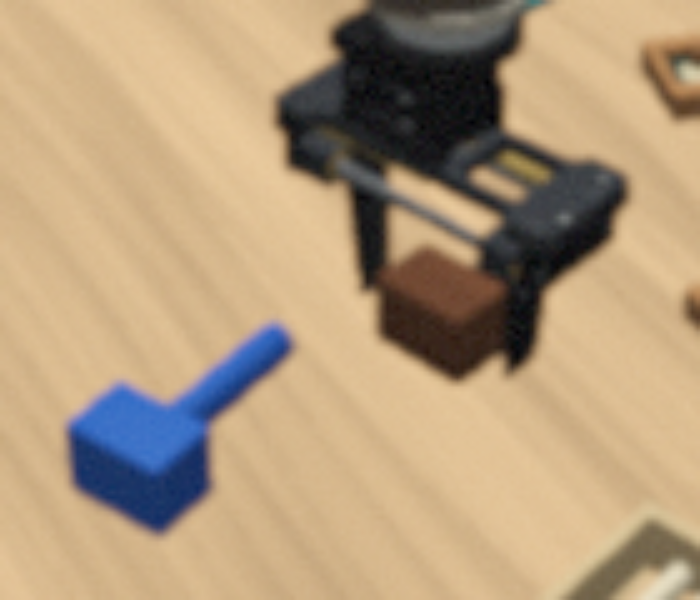

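The gripper straddles the dark head at (440,310). The blue mallet at (150,450) is clear. I'll close.

>>> {"fn": "apply_moves", "kwargs": {
  "motion": [
    [0.5,0,0,0,0],
    [0.5,0,0,0,0],
    [0.5,0,0,0,0],
    [0.5,0,0,0,0],
    [0.5,0,0,0,0],
    [0.5,0,0,0,0]
  ],
  "squeeze": 40
}}

```text
time_s: 24.2
ee_pos: [0.3374, -0.2856, 0.0221]
eef_rot: [0.989, 0.147, 0.004, 0.002]
contact_force: [-0.8, 0.4, 5.9]
finger_gap: 0.0601
```

>>> {"fn": "apply_moves", "kwargs": {
  "motion": [
    [0.5,0,0,-0.02,0],
    [0.5,0,0,-0.06,0],
    [0.5,0,0,-0.1,0],
    [0.5,0,0,-0.14,0],
    [0.5,0,0,-0.14,0]
  ]
}}

```text
time_s: 24.82
ee_pos: [0.3368, -0.2859, 0.1642]
eef_rot: [0.989, 0.147, 0.005, 0.004]
contact_force: [-0.3, 0.0, -2.3]
finger_gap: 0.0595
```

Run:
```python
from h import *
c,s=np.cos(-.065),np.sin(-.065); gx,gy=.5135-.044*c,.411-.044*s; print(gx,gy)
to(.5,-.05,.16,.1); to(gx,gy,.16,-.065)
```

```text
0.4695929172784627 0.4138579865087304
t 24.82 pos [ 0.3368 -0.2859  0.1642] psi 0.296 gap 0.0595 F [-0.3  0.  -2.3]
  move [ 0.2248 -0.1781  0.0047] twist 0.196 rows>= 4.6
t 24.82 pos [ 0.3368 -0.2859  0.1642] psi 0.296 gap 0.0595 F [-0.3  0.  -2.3]
  move [ 0.331  -0.6306  0.0015] twist 0.361 rows>= 11.4
```

>>> {"fn": "apply_moves", "kwargs": {
  "motion": [
    [0.5,0.225,-0.178,0,0.1],
    [0.5,0.225,-0.178,0,0.196],
    [0.5,0.225,-0.178,0,0.196],
    [0.5,0.24,-0.24,0,0.3],
    [0.5,0.27,-0.32,0,0.361],
    [0.5,0.28,-0.4,0,0.361],
    [0.5,0.3,-0.46,0,0.361],
    [0.5,0.31,-0.52,0,0.361]
  ]
}}

```text
time_s: 25.82
ee_pos: [0.4827, 0.1778, 0.1615]
eef_rot: [0.999, -0.033, 0.005, 0.003]
contact_force: [1.0, -0.2, -0.8]
finger_gap: 0.0599
```

Run:
```python
from h import *
to(.4696,.4139,.08,-.065)
```

```text
t 25.82 pos [0.4827 0.1778 0.1615] psi -0.065 gap 0.0599 F [ 1.  -0.2 -0.8]
  move [-0.0293 -0.2352  0.0798] twist -0.0 rows>= 4.0
```

>>> {"fn": "apply_moves", "kwargs": {
  "motion": [
    [0.5,-0.029,-0.235,0,0],
    [0.5,-0.029,-0.235,0,0],
    [0.5,-0.029,-0.235,0.02,0],
    [0.5,-0.029,-0.235,0.05,0],
    [0.5,-0.029,-0.235,0.08,0],
    [0.5,-0.029,-0.235,0.08,0],
    [0.5,-0.029,-0.235,0.08,0]
  ]
}}

```text
time_s: 26.7
ee_pos: [0.4701, 0.4132, 0.08]
eef_rot: [0.999, -0.033, 0.005, 0.003]
contact_force: [0.5, -0.0, -1.5]
finger_gap: 0.0596
```

Run:
```python
from h import *
to(.4696,.4139,.0341,-.065)
o=manip.get_obs(); z=o["ee_pos"][2]-.0221
t=eyes.snapshot("side"); im=t["color"].copy()
overlay(t,"mallet",(0,.5135,.411,-.065),im,(0,0,255),z)
f=lambda a:cv2.resize(a[110:210,210:310],(400,400),interpolation=cv2.INTER_CUBIC)
cv2.imwrite("pics/p15.png",np.hstack([f(t["color"]),f(im)]))
```

```text
t 26.7 pos [0.4701 0.4132 0.08  ] psi -0.066 gap 0.0596 F [ 0.5 -0.  -1.5]
  move [-0.0011 -0.0009  0.0459] twist -0.001 rows>= 0.7
```

View pics/p15.png

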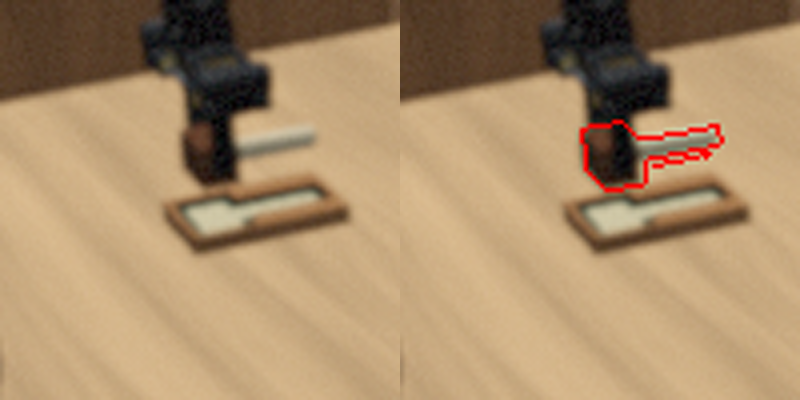

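>>> {"fn": "apply_moves", "kwargs": {
  "motion": [
    [0.5,-0.001,-0.001,0.02,0],
    [0.5,-0.001,-0.001,0.035,0],
    [0.5,-0.001,-0.001,0.04,0],
    [0.5,-0.001,-0.001,0.043,0],
    [0.5,-0.001,-0.001,0.045,0],
    [0.5,-0.001,-0.001,0.046,0],
    [0.5,-0.001,-0.001,0.046,0]
  ]
}}

```text
time_s: 27.62
ee_pos: [0.4701, 0.4142, 0.0348]
eef_rot: [0.999, -0.033, 0.006, 0.003]
contact_force: [0.5, 0.2, -1.0]
finger_gap: 0.0598
```

>>> {"fn": "apply_moves", "kwargs": {
  "motion": [
    [0.5,0,0,0.0005,0],
    [0.5,0,0,0.001,0],
    [0.5,0,0,0.0015,0],
    [0.5,0,0,0.0015,0]
  ]
}}

```text
time_s: 28.12
ee_pos: [0.4702, 0.4142, 0.0342]
eef_rot: [0.999, -0.033, 0.006, 0.003]
contact_force: [-1.9, -1.7, 7.5]
finger_gap: 0.0597
```

>>> {"fn": "apply_moves", "kwargs": {
  "motion": [
    [0.75,0,0,-0.001,0],
    [0.85,0,0,-0.001,0],
    [0.9,0,0,-0.001,0],
    [0.9,0,0,-0.03,0],
    [0.9,0,0,-0.09,0],
    [0.9,0,0,-0.15,0],
    [0.9,0,0,-0.15,0]
  ]
}}

```text
time_s: 29.0
ee_pos: [0.4697, 0.4161, 0.1888]
eef_rot: [0.999, -0.033, 0.009, 0.0]
contact_force: [0.5, -0.1, -1.7]
finger_gap: 0.0853
```

Run:
```python
from h import *
to(.42,-.0,.2,-.065)
```

```text
t 29.0 pos [0.4697 0.4161 0.1888] psi -0.066 gap 0.0853 F [ 0.5 -0.1 -1.7]
  move [-0.0221  0.4185 -0.0118] twist -0.001 rows>= 6.7
```

>>> {"fn": "apply_moves", "kwargs": {
  "motion": [
    [0.9,0,0.418,-0.012,0],
    [0.9,0,0.418,-0.012,0],
    [0.9,-0.022,0.418,-0.012,0],
    [0.9,-0.022,0.418,-0.012,0],
    [0.9,-0.022,0.418,-0.012,0],
    [0.9,-0.022,0.418,-0.012,0],
    [0.9,-0.022,0.418,-0.012,0],
    [0.9,-0.022,0.418,-0.012,0]
  ]
}}

```text
time_s: 30.0
ee_pos: [0.4195, -0.0016, 0.1995]
eef_rot: [0.999, -0.035, 0.009, 0.0]
contact_force: [0.3, 0.3, -0.7]
finger_gap: 0.0852
```

Run:
```python
from h import *
H={"mallet":(0,.5135,.411,-.065),"plane":(0,.6422,.1471,-.401),"spokeshave":(0,.6571,-.1813,-.305),"square":(0,.5198,-.3971,.004)}
s=eyes.snapshot("top"); t=eyes.snapshot("side"); a=s["color"].copy(); b=t["color"].copy()
for n,p in H.items():
    overlay(s,n,p,a,(0,0,255),.012); overlay(t,n,p,b,(0,0,255),.012)
    ms=[k for k in eyes.masks_of(s,n) if np.linalg.norm(np.argwhere(k["mask"])[:,::-1].mean(0)-proj(s,[[p[1],p[2],.02]])[0])<20]
    if ms:
        o=fit(s,n,ms[0]["mask"],z=.012,yaws=[p[3],p[3]+.15]); o=o[0]
        print(n,"iou",round(1-o[0],2),"off mm",round(1000*np.hypot(o[1]-p[1],o[2]-p[2]),1),"dyaw",round(o[3]-p[3],3))
    else: print(n,"no mask")
for n in ["wax_tin","jar"]: print(n,[k["xyz"] for k in eyes.boxes_of(s,n)[:1]])
cv2.imwrite("pics/f1.png",cv2.resize(s["color"][80:280,130:490],(800,444),interpolation=cv2.INTER_CUBIC))
cv2.imwrite("pics/f2.png",cv2.resize(a[80:280,130:490],(800,444),interpolation=cv2.INTER_CUBIC))
cv2.imwrite("pics/f3.png",cv2.resize(t["color"][130:330,210:470],(780,600),interpolation=cv2.INTER_CUBIC))
```

```text
mallet iou 0.88 off mm 2.5 dyaw -0.003
plane iou 0.9 off mm 2.9 dyaw 0.016
spokeshave iou 0.85 off mm 4.2 dyaw 0.0
square iou 0.89 off mm 1.5 dyaw -0.015
wax_tin [[0.7712, 0.0183, 0.0468]]
jar [[0.7008, 0.348, 0.0687]]
```

View pics/f1.png

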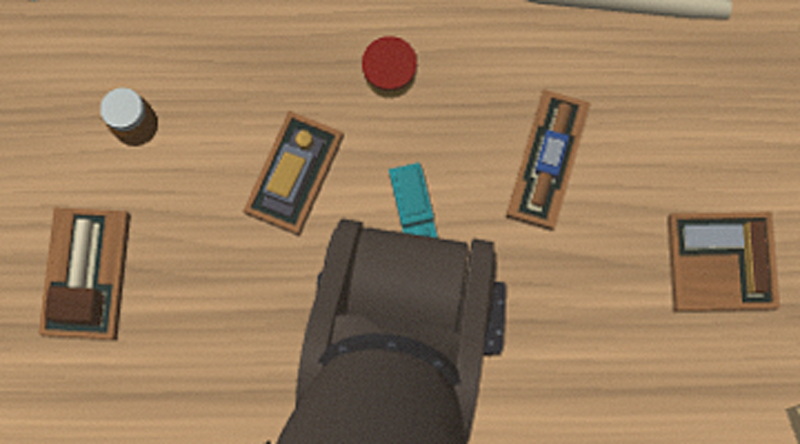

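View pics/f2.png

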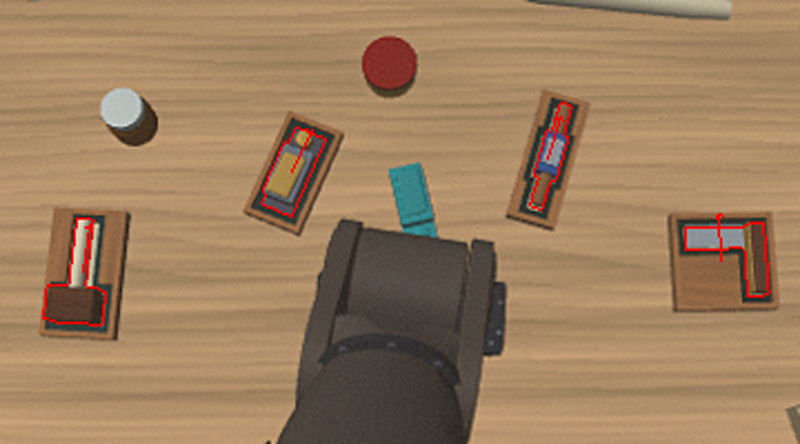

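View pics/f3.png

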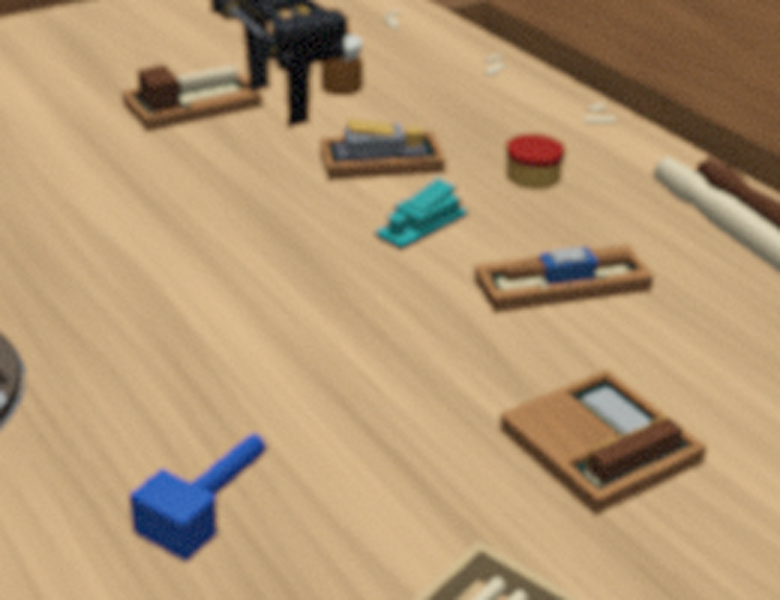

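All four tools lie in their recesses within about 5 mm of home, and the tin and jar haven't moved beyond measurement noise. I'm handing in.

```bash
python3 -c "
from bench import manip
print(manip.finish_job())"
```

```text
the job is handed in; nothing more can be done
None
```

I set the plane, spokeshave, square and mallet down in their matching rests and handed the job in at about 30 s of the 109 s allowed. No verdict was reported.

- **Position:** in the last top picture, fitting each tool against its rest gave offsets of 2.9 mm (plane), 4.2 mm (spokeshave), 1.5 mm (square) and 2.5 mm (mallet). Turn errors were at most 0.016 rad.
- **Height and level:** I did not measure height or tilt directly. The side picture shows all four lying in their recesses. Touchdown came at the expected floor height, with wrist readings no higher than about 12 N.
- **Bystanders:** the network's readings for the wax tin and the jar changed by 3–7 mm from the start, close to its 4 mm accuracy. The gripper never went near either. I did not go near the turquoise plane or the blue mallet.
- **Disagreements:** the first spokeshave mask fitted poorly (overlap 0.78), so I corrected its position by about 3 mm from its blue colour before gripping. The square showed about 3 mm off in the side view while held, which is within tolerance. No check failed.

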